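Step the vial feeder back one notch

ROBOT

A 6-joint arm with a two-finger parallel gripper is mounted at the origin on the work surface. World frame = base frame: x ahead of the robot, y to its left, z up, the work surface at z = 0. Lengths are in mm, angles in degrees, forces in N, time in s.
With the tool pointing down it reaches from about 300 to 950 mm from the base axis. Payload 3.1 kg.
Tool frame: the origin (TCP) lies at the very end of the fingers, on their centre line; the grasp point (between the pads) lies 19 mm behind it (ctrl.grasp_offset is the distance from the TCP to the grasp point, in mm); x points along the fingers, z is the direction in which the jaws open and shut, and the axes are right-handed (so a half turn about x gives the same grasp; the last joint's range is limited). The gripper opens to 85 mm and grips with 20 to 120 N. Pads are 22 mm wide; open, the fingers measure 114 mm over their backs; the gripper's body (76 mm by 85 mm) begins 54 mm behind the grasp point. The pads swing forward as they close: fully open they stand 13 mm farther back than shut.
Start: joints at [-74.868, 17.653, 93.61, -0, 68.738, -3.994], TCP at [204.746, -590.518, 231.272] pointing down, gripper open.
Joint ranges: [-175.34, 175.34], [-45.06, 112.39], [2.9, 150.54], [-68.45, 248.45], [3.09, 151.38], [-168.51, 168.51]. Speed limits (degrees/s): [159.86, 159.86, 180, 180, 180, 180].

INTERFACE

Orientations are given as [roll, pitch, yaw] about the fixed x, y, z axes, in that order (R = Rz(yaw) Ry(pitch) Rx(roll)).
In Python, from plant import sensors, vision, job, ctrl gives the robot as it stands.
- The arm moves only by the tool move_arm, never from a script. Its argument "rows" is a list of rows, each a list of 5 numbers: the finger opening in mm, from 0 to 85.4, then the shift along the world's x, y, z in units of 30 mm (1.0 is 30 mm), then the turn about the world's z in units of 6 degrees (1.0 is 6 degrees). A call has exactly 8 rows; each row is the pose to reach, as a shift and turn from the pose commanded when the call began; what a row does not reach only later rows make up. A row lasts 1/12 s, in which the tool goes at most 41.7 mm and 7.16 degrees, less where a joint would pass 70% of its speed; a pose out of reach is approached as far as the arm can. A call with a gripper value outside its range is refused whole. The fingers move at their own pace and stop on an object; "force" is the grip in N (left out, the last holds). Time passes only in rows, so rows that repeat a pose let the fingers close, or fill a call up. It gives the time, the measured TCP pose, the force and the opening at its end, in the units of the state.
- sensors.read_state(): the state, without advancing time (a new reading comes with each control period).
- vision.snapshot(name): name is "side" or "top"; returns (picture, depth): 420x560x3 uint8, red, green, blue; 420x560 float32, mm along the optical axis (not along the pixel's ray), 0 where there is no reading.
- vision.camera_info(name): a dict with "mtx" (3x3 intrinsics, pixels), "world_from_camera" (4x4, takes a point from camera to world coordinates). Camera axes: x right, y down, z forward; pixel columns grow to the right and rows downward; lengths in mm; the calibration is good to about 2 mm. A picture is of the moment at which its call begins. camera_info takes no time and is no camera call.
- job.job_done(): hands the job in, once; it reports no verdict.
The state is a dict: "t": time; "qpos": joint angles; "dq": joint speeds; "effort": joint torques, N m; "tcp_pos": TCP position; "ee_rot": TCP orientation; "ft_force": force on the tool from outside, world axes, zero at the start; "ft_torque": the same for the moment, N m; "width": opening from 0.0 (shut) to 1.0 (fully open).
Only numpy, scipy, OpenCV 4.12 (cv2) and the standard library are available. Lean on these libraries where they do the work, as an engineer would, in place of code of your own. Each camera call takes 0.05 s, during which the arm holds its last target.

TASK

The vial feeder has stepped one place too far. With a fingertip, push the pawl's knob over so that the pawl lifts out of the wheel and stays up, push the wheel backward (anticlockwise from above) by exactly one notch using one of its upright posts, then push the knob back so that the pawl drops fully into the new notch. Do not grasp or lift anything, leave the vials standing in the wheel and everything else where it is.

Things in the scene. Friction and masses are not known exactly. Their poses are not given: they have to be found in the camera images.
- feeder: Vial feeder screwed to the bench: an aluminium plate 280 x 280 x 12 mm with a flat steel wheel, a pawl and, beside the rim, a white sensor block (36 x 50 mm, 66 mm high). Origin: underside of the plate, below the wheel's axle; z up, +y from the axle to the pawl's pivot bracket, +x from the axle to the sensor block.
- wheel (a joint): Angle (rad) of the wheel about its upright axle; 0 = pawl in the middle of its first notch. Grows BACKWARD, anticlockwise from above: the way the seated pawl blocks. Ten 12 mm saw teeth on the rim make ten notches: one notch back is +0.628. A seated pawl leaves 0.1 play either way. Friction holds it where left; 1.5 N at a post turns it.
- pawl (a joint): Angle of the pawl (rad): 0 = seated in a notch, grows as its nose rises, 0.6 = tipped right back against its stop. Weighted by its knob, it is balanced at about 0.3: past that it falls over to 0.6 and stays up by itself, below that it drops onto the wheel. Less than 1 N at the knob moves it.
- wheel_centre (a point): The flat steel wheel, 226 mm diameter: centre of its top face, on the axle, 37 mm above the bench; turns with the wheel.
- pawl_pivot (a point): Centre of the pawl's level pivot pin, fixed, 62 mm above the bench and 127 mm from the axle. Its bracket reaches 67 mm high and is 30 mm square.
- pawl_knob (a point): Centre of the black ball knob (24 mm diameter) on the pawl's 8 mm rod lever, 60 mm from the pivot. Pawl seated: 12 mm from the pivot towards the nose, 121 mm high. Tipped back: 23 mm beyond the pivot, 118 mm high; the arm then slopes up 34 degrees on the nose side, so a finger that pushed the knob over lies between lever and arm and leaves straight up.
- pawl_nose (a point): Middle of the lower end of the pawl's nose, 75 mm from the pivot along the dark steel pawl arm (10 mm wide); 38 mm high when seated. Pushing the knob level in the direction from nose to pivot lifts the nose; pushing it back the other way lowers it.
- post0 (a point): One of the wheel's five upright aluminium push posts: its axis, half-way up. Post 14 mm diameter, 52 mm tall, its top 89 mm above the bench; 78 mm from the axle, 72 degrees apart.
- post1 (a point): One of the wheel's five upright aluminium push posts: its axis, half-way up. Post 14 mm diameter, 52 mm tall, its top 89 mm above the bench; 78 mm from the axle, 72 degrees apart.
- post2 (a point): One of the wheel's five upright aluminium push posts: its axis, half-way up. Post 14 mm diameter, 52 mm tall, its top 89 mm above the bench; 78 mm from the axle, 72 degrees apart.
- post3 (a point): One of the wheel's five upright aluminium push posts: its axis, half-way up. Post 14 mm diameter, 52 mm tall, its top 89 mm above the bench; 78 mm from the axle, 72 degrees apart.
- post4 (a point): One of the wheel's five upright aluminium push posts: its axis, half-way up. Post 14 mm diameter, 52 mm tall, its top 89 mm above the bench; 78 mm from the axle, 72 degrees apart.
- vial0_mid (a point): A loose capped glass vial (16 mm diameter, 45 mm tall) standing in one of the wheel's five plastic cups, 45 mm from the axle; its top is 84 mm above the bench. Centre, half-way up. It rides with the wheel.
- vial1_mid (a point): A loose capped glass vial (16 mm diameter, 45 mm tall) standing in one of the wheel's five plastic cups, 45 mm from the axle; its top is 84 mm above the bench. Centre, half-way up. It rides with the wheel.
- vial2_mid (a point): A loose capped glass vial (16 mm diameter, 45 mm tall) standing in one of the wheel's five plastic cups, 45 mm from the axle; its top is 84 mm above the bench. Centre, half-way up. It rides with the wheel.
- vial3_mid (a point): A loose capped glass vial (16 mm diameter, 45 mm tall) standing in one of the wheel's five plastic cups, 45 mm from the axle; its top is 84 mm above the bench. Centre, half-way up. It rides with the wheel.
- sample_mid (a point): A larger loose capped vial (28 mm diameter, 60 mm tall) standing on a corner of the feeder's base plate: its centre. To be left alone.
- wash_mid (a point): A white plastic wash bottle (76 mm diameter, 150 mm tall) on the bench: its centre. To be left alone.
- block_mid (a point): A blue tube block (80 x 120 x 30 mm) on the bench: its centre. To be left alone.
- pipette_mid (a point): A white pipette lying on the bench (about 230 mm long, 24 mm thick): a point on its axis near the middle. To be left alone.

How it is judged:
By the outcome, as a careful person would: the job done as asked, in the order asked, and still so for the second after the job is handed in, with the robot touching nothing.
It also fails if it takes over 54 s, if anything falls off the work surface, if the arm or the gripper's body presses on something with over 40 N, if the wrist force passes 120 N, or if a joint passes its speed limit or range.

## Working session

There is one attempt and no reset: what is moved stays moved. The work goes in short steps, Python scripts to look and compute and a tool call to move; the robot and the scene stay as the last step left them, time stands still between calls to the robot, and variables do not carry over. Pictures are saved under pics/ and viewed, and the job is handed in when it is done.

Besides the shell and the picture viewer there is one more tool, called by a JSON object that holds its "method" and its "body", one argument or row to a line. move_arm: Moves the arm, as the interface text tells. Its arguments: {"type":"object","properties":{"rows":{"type":"array"},"force":{"type":"number"}},"required":["rows"]}

```bash
ls; mkdir -p pics; python3 - <<'E'
from plant import sensors, vision
import cv2,numpy as np,pickle
for n in ("top","side"):
    im,d=vision.snapshot(n); cv2.imwrite(f"pics/{n}0.png",im[:,:,::-1]); np.savez(f"{n}0.npz",im=im,d=d)
    ci=vision.camera_info(n); print(n,np.round(ci["mtx"],1).tolist(),np.round(ci["world_from_camera"],3).tolist())
s=sensors.read_state(); print({k:np.round(v,2) for k,v in s.items()})
E
```

```text
pics
top [[506.0, 0.0, 271.8], [0.0, 506.0, 210.7], [0.0, 0.0, 1.0]] [[0.023, -0.989, 0.145, 327.644], [-1.0, -0.023, 0.006, -3.786], [-0.003, -0.145, -0.989, 1396.617], [0.0, 0.0, 0.0, 1.0]]
side [[480.2, 0.0, 279.5], [0.0, 480.2, 209.5], [0.0, 0.0, 1.0]] [[0.993, -0.083, 0.087, 416.054], [-0.117, -0.508, 0.853, -1026.902], [-0.027, -0.857, -0.514, 738.847], [0.0, 0.0, 0.0, 1.0]]
{'t': np.float64(0.1), 'qpos': array([-74.87,  17.7 ,  93.68,  -0.  ,  68.74,  -3.99]), 'dq': array([-0.09, -0.06, -0.17, -0.05,  0.05,  0.05]), 'effort': array([ -0.  , -41.64, -27.76,  -0.  ,   0.  ,   0.  ]), 'tcp_pos': array([ 204.56, -589.76,  230.11]), 'ee_rot': array([176.05,  89.88, 105.18]), 'ft_force': array([-0.44,  0.72, -0.01]), 'ft_torque': array([ 0.03, -0.08, -0.04]), 'width': np.float64(1.0)}
```

View pics/top0.png

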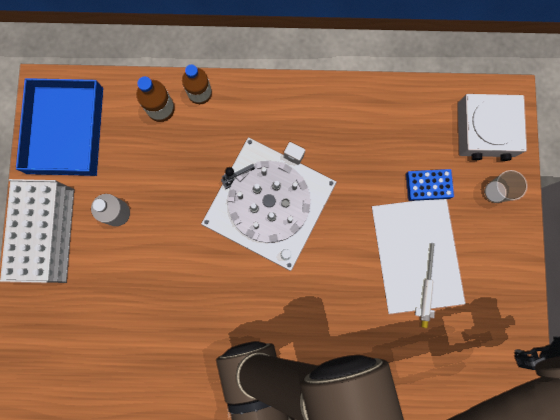

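View pics/side0.png

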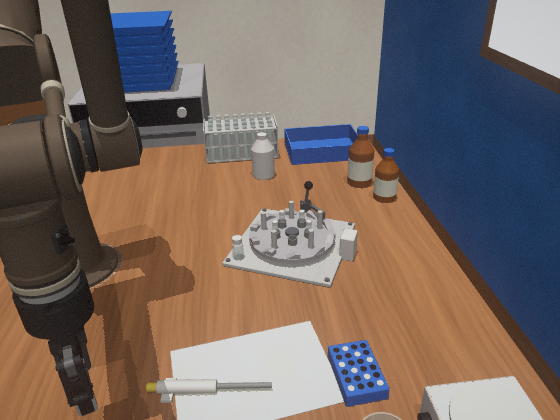

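```bash
cat > h.py <<'E'
import numpy as np,cv2
from plant import sensors,vision
def ray(n,u,v):
    ci=vision.camera_info(n);K=np.array(ci["mtx"]);T=np.array(ci["world_from_camera"])
    return T[:3,3],T[:3,:3]@np.linalg.inv(K)@np.array([u,v,1.0])
def plane(n,u,v,z):
    o,d=ray(n,u,v);return o+d*(z-o[2])/d[2]
def proj(n,p):
    ci=vision.camera_info(n);K=np.array(ci["mtx"]);T=np.linalg.inv(np.array(ci["world_from_camera"]))
    q=K@(T[:3,:3]@np.array(p,float)+T[:3,3]);return q[:2]/q[2]
def tri(a,b):
    A=[];B=[]
    for n,(u,v) in (("top",a),("side",b)):
        o,d=ray(n,u,v);d/=np.linalg.norm(d);P=np.eye(3)-np.outer(d,d);A.append(P);B.append(P@o)
    return np.linalg.lstsq(np.vstack(A),np.hstack(B),rcond=None)[0]
def crop(im,x0,y0,w,h,s,fn):
    cv2.imwrite(fn,cv2.resize(im[y0:y0+h,x0:x0+w,::-1],None,fx=s,fy=s,interpolation=cv2.INTER_CUBIC))
def shot(n,tag):
    im,d=vision.snapshot(n);np.savez(f"{n}{tag}.npz",im=im,d=d)
    if n=="top": crop(im,195,130,150,145,4,f"pics/{n}{tag}.png")
    else: crop(im,220,170,145,125,4.8,f"pics/{n}{tag}.png")
    return im,d
E
python3 - <<'E'
from h import *
for n,a in (("top",(195,130,150,145,4)),("side",(220,170,145,125,4.8))):
    im=np.load(n+"0.npz")["im"];crop(im,*a,f"pics/{n}0c.png")
E
```

```text
(no output)
```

View pics/top0c.png

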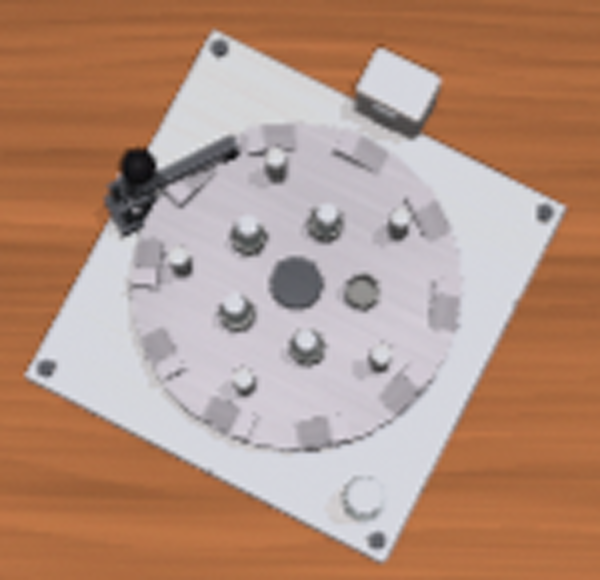

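View pics/side0c.png

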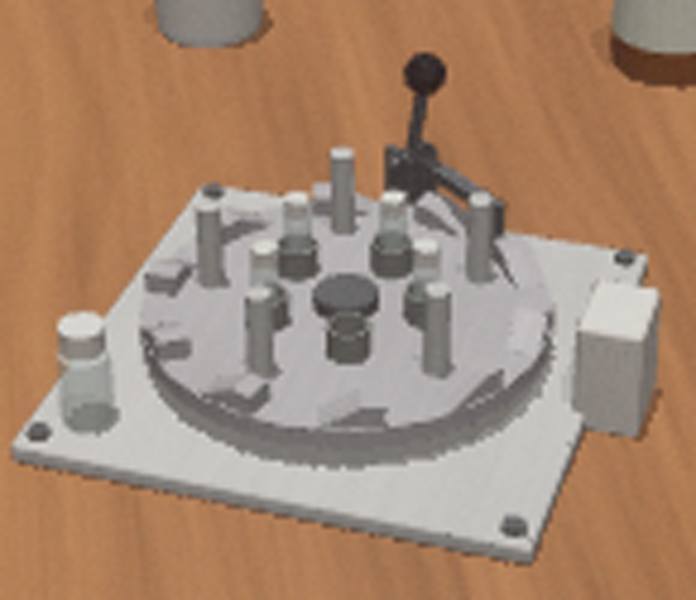

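```bash
python3 - <<'E'
from h import *
c=lambda u,v:(195+(u+.5)/4-.5,130+(v+.5)/4-.5)
s=lambda u,v:(220+(u+.5)/4.8-.5,170+(v+.5)/4.8-.5)
np.set_printoptions(precision=1,suppress=True)
cor=[(213,30),(566,207),(383,562),(25,376)]
P=np.array([plane("top",*c(*q),12)for q in cor]);print("corners",P,P.mean(0))
e=P[1]-P[0]
sc=np.array([plane("top",*c(*q),14)for q in [(219,47),(545,212),(377,541),(46,368)]]);print("screws mean",sc.mean(0))
print("edge ang",[np.degrees(np.arctan2(*(P[(i+1)%4]-P[i])[1::-1])) for i in range(4)], [np.linalg.norm(P[(i+1)%4]-P[i]) for i in range(4)])
print("hub tri",tri(c(296,281),s(346,290)), plane("top",*c(296,283),40))
print("knob tri",tri(c(137,165),s(425,73)), plane("top",*c(137,165),121), plane("side",*s(425,73),121))
C=P.mean(0)
posts=[(276,155),(400,217),(380,352),(244,378),(180,256)]
for q in posts:
    p=plane("top",*c(*q),89);d=p-C;print("post",p,np.hypot(*d[:2]),np.degrees(np.arctan2(d[1],d[0])))
for q in [(342,154),(481,200),(437,290),(262,292),(208,205)]:
    p=plane("side",*s(*q),89);d=p-C;print("postS",p,np.hypot(*d[:2]),np.degrees(np.arctan2(d[1],d[0])))
for q in [(248,226),(325,210),(237,300),(307,337)]:
    p=plane("top",*c(*q),84);d=p-C;print("vial",p,np.hypot(*d[:2]),np.degrees(np.arctan2(d[1],d[0])))
print("bracket", plane("top",*c(128,205),67),plane("side",*s(410,175),65)); print("nose",plane("top",*c(232,148),45))
print("sensor",plane("top",*c(398,78),66))
E
```

```text
corners [[ 738.4   77.1   12. ]
 [ 616.6 -172.7   12. ]
 [ 367.8  -49.7   12. ]
 [ 489.4  199.2   12. ]] [553.1  13.5  12. ]
screws mean [553.7  13.5  14. ]
edge ang [np.float64(-115.97954171362187), np.float64(153.68415727073418), np.float64(63.97090273724664), np.float64(-26.115265320048625)] [np.float64(277.97181782868455), np.float64(277.567769808096), np.float64(276.9996616337884), np.float64(277.3241875005481)]
hub tri [553.5  13.7  45.9] [554.   13.7  40. ]
knob tri [614.4 117.1 120. ] [615.2 117.  121. ] [613.2 115.  121. ]
post [631.2  28.4  89. ] 79.56613588828215 10.819735763574807
post [591.4 -54.2  89. ] 77.78548601286268 -60.51004735999283
post [501.5 -42.7  89. ] 76.28405940335878 -132.54958178737968
post [482.4  45.4  89. ] 77.55666192348438 155.6967418294497
post [562.   89.6  89. ] 76.69690554095821 83.32290215138083
postS [561.2  86.6  89. ] 73.57208642428787 83.66123862741144
postS [628.7  25.   89. ] 76.54080682797449 8.653538375627782
postS [590.  -58.4  89. ] 80.82017316288395 -62.8364980077844
postS [501.5 -46.2  89. ] 78.90049280768892 -130.84120521030619
postS [481.7  43.6  89. ] 77.49829676145714 157.09110161789192
vial [584.   45.8  84. ] 44.73713158448841 46.22565220029981
vial [595.9  -4.8  84. ] 46.607748110523175 -23.085530425202563
vial [534.4  51.6  84. ] 42.46794693167206 116.05874513647578
vial [511.    5.1  84. ] 42.94502418726801 -168.74741357665292
bracket [599.8 127.2  67. ] [601.7  97.6  65. ]
nose [645.6  59.7  45. ]
sensor [691.7 -52.1  66. ]
```

{"method": "move_arm", "body": {
  "rows": [
    [0,0.3,0.5,0,0],
    [0,0.9,1.4,0,0.3],
    [0,1.6,2.5,0,0.6],
    [0,2.25,3.55,0,0.9],
    [0,2.9,4.6,0,1.2],
    [0,3.6,5.65,0,1.5],
    [0,4.25,6.7,0,1.5],
    [0,4.9,7.75,0,1.5]
  ],
  "force": 40
}}

```text
t: 0.77
tcp_pos: [352.1, -356.1, 230.8]
ee_rot: [-176.4, 90.0, 121.7]
ft_force: [0.2, -0.0, -0.2]
width: -0.002
```

{"method": "move_arm", "body": {
  "rows": [
    [0,0.65,1.05,0,0],
    [0,1.3,2.1,0,0],
    [0,2.0,3.15,0,0],
    [0,2.65,4.2,0,0],
    [0,3.3,5.25,0,0],
    [0,4.0,6.3,0,0],
    [0,4.65,7.35,0,0],
    [0,5.3,8.4,0,0]
  ]
}}

```text
t: 1.43
tcp_pos: [511.1, -104.1, 230.9]
ee_rot: [-125.5, 90.0, 172.6]
ft_force: [-0.5, -0.3, 0.5]
width: -0.003
```

{"method": "move_arm", "body": {
  "rows": [
    [0,0.65,1.05,0,0],
    [0,1.3,2.1,0,0],
    [0,2.0,3.15,0,0],
    [0,2.65,4.2,0,0],
    [0,3.3,5.15,-0.3,0],
    [0,3.8,5.8,-0.8,0],
    [0,4.05,6.2,-1.3,0],
    [0,4.06,6.31,-1.8,0]
  ]
}}

```text
t: 2.1
tcp_pos: [633.9, 86.0, 176.3]
ee_rot: [100.1, 89.9, 38.4]
ft_force: [0.1, -0.8, -0.5]
width: 0.003
```

{"method": "move_arm", "body": {
  "rows": [
    [0,0,0,-0.5,0],
    [0,0,0,-1.0,0],
    [0,0,0,-1.5,0],
    [0,0,0,-1.9,0],
    [0,0,0,-2.2,0],
    [0,0,0,-2.3,0],
    [0,0,0,-2.3,0],
    [0,0,0,-2.3,0]
  ]
}}

```text
t: 2.77
tcp_pos: [632.9, 83.2, 108.7]
ee_rot: [66.4, 90.0, 4.6]
ft_force: [-0.1, -0.6, -0.1]
width: -0.004
```

```bash
python3 - <<'E'
from h import *
shot("side","1");print(sensors.read_state()["tcp_pos"])
im=shot("top","1")
E
```

```text
[633.37040127  83.28015484 109.24946846]
```

View pics/side1.png

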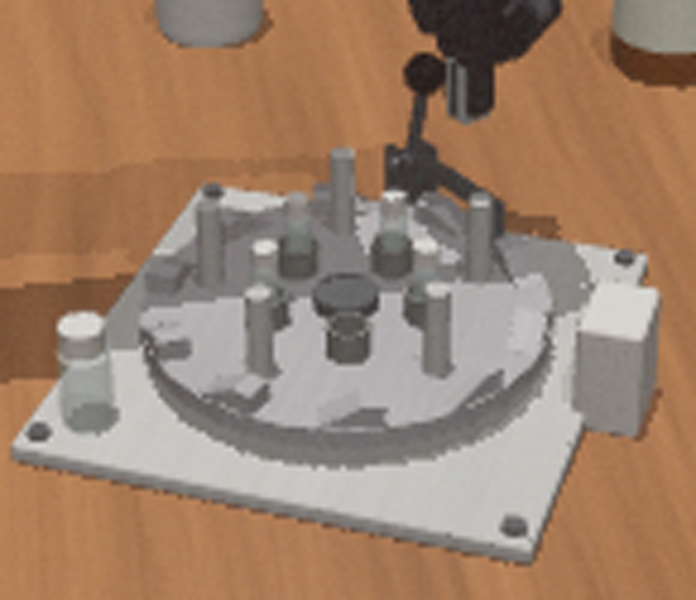

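View pics/top1.png

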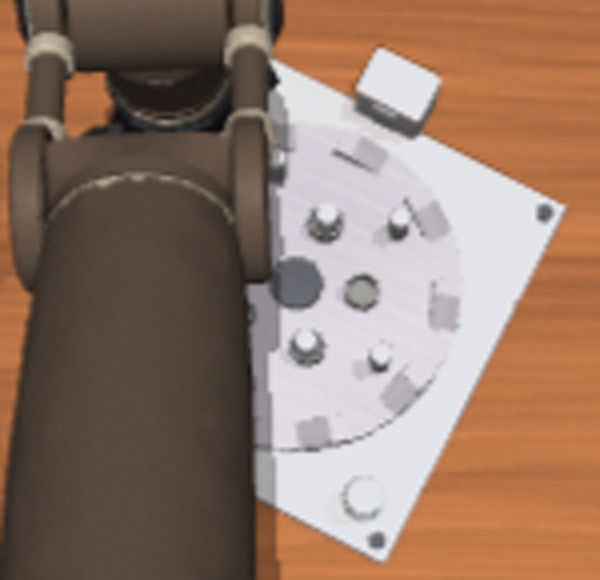

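{"method": "move_arm", "body": {
  "rows": [
    [0,-0.07,0.13,0,0],
    [0,-0.14,0.26,0,0],
    [0,-0.21,0.4,0,0],
    [0,-0.28,0.53,0,0],
    [0,-0.35,0.66,0,0],
    [0,-0.42,0.79,0,0],
    [0,-0.49,0.92,0,0],
    [0,-0.55,1.03,0,0]
  ]
}}

```text
t: 3.53
tcp_pos: [615.6, 114.8, 108.2]
ee_rot: [-139.4, 90.0, 158.7]
ft_force: [0.8, -0.1, 0.1]
width: -0.001
```

```bash
python3 - <<'E'
from h import *
shot("side","2");print(sensors.read_state()["tcp_pos"])
E
```

```text
[615.26032281 115.29741605 108.11840772]
```

View pics/side2.png

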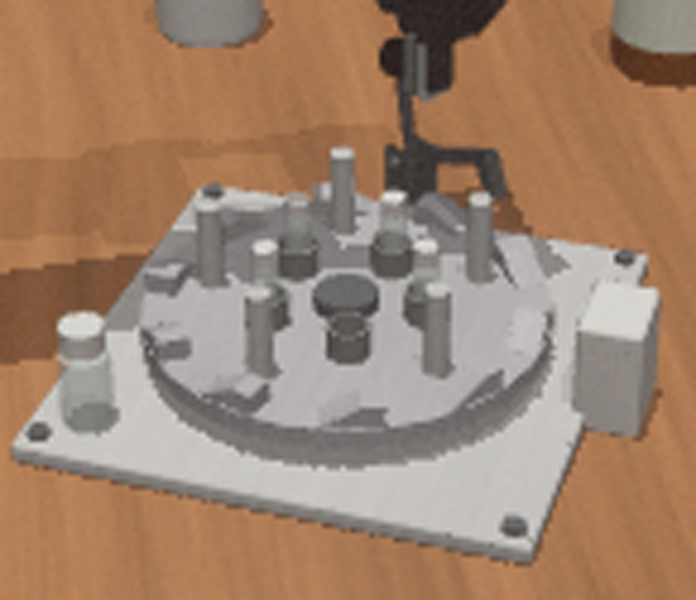

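{"method": "move_arm", "body": {
  "rows": [
    [0,-0.04,0.08,0,0],
    [0,-0.08,0.16,0,0],
    [0,-0.12,0.23,0,0],
    [0,-0.16,0.3,0,0],
    [0,-0.16,0.3,0,0],
    [0,-0.16,0.3,0,0],
    [0,-0.16,0.3,0,0],
    [0,-0.16,0.3,0,0]
  ]
}}

```text
t: 4.25
tcp_pos: [611.4, 123.0, 108.3]
ee_rot: [43.4, 90.0, -18.5]
ft_force: [-1.0, 0.2, -0.1]
width: -0.002
```

```bash
python3 - <<'E'
from h import *
shot("side","3");s=sensors.read_state();print(s["tcp_pos"],s["ft_force"])
E
```

```text
[611.3712687  123.04480435 108.30649831] [-0.45189374  0.07297841  0.01509232]
```

View pics/side3.png

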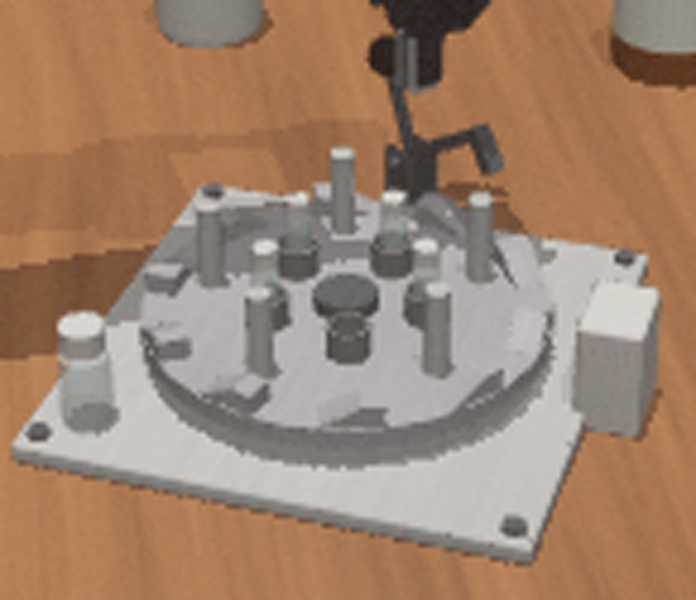

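{"method": "move_arm", "body": {
  "rows": [
    [0,0,0,0.2,0],
    [0,0,0,0.6,0],
    [0,0,0,1.1,0],
    [0,-0.1,-0.3,1.7,0.3],
    [0,-0.4,-0.9,2.2,0.9],
    [0,-0.8,-1.6,2.5,1.6],
    [0,-1.4,-2.4,2.5,2.3],
    [0,-2.0,-3.3,2.5,3.0]
  ]
}}

```text
t: 4.97
tcp_pos: [552.3, 23.8, 186.0]
ee_rot: [43.2, 89.7, -0.4]
ft_force: [-0.1, -0.3, -0.4]
width: -0.002
```

```bash
python3 - <<'E'
from h import *
shot("side","4");s=sensors.read_state();print(s["tcp_pos"],s["ft_force"],s["ee_rot"])
t=[598.3,147.8,118];q=proj("side",t);print((q-[220,170])*4.8, (proj("top",t)-[195,130])*4)
E
```

```text
[547.52343339  19.1973531  184.55807689] [-3.43325253 -1.97708292 -0.48806295] [ -80.37334418   89.70430458 -123.91742963]
[388.22377327  51.45944591] [ 87.27436104 189.03160638]
```

View pics/side4.png

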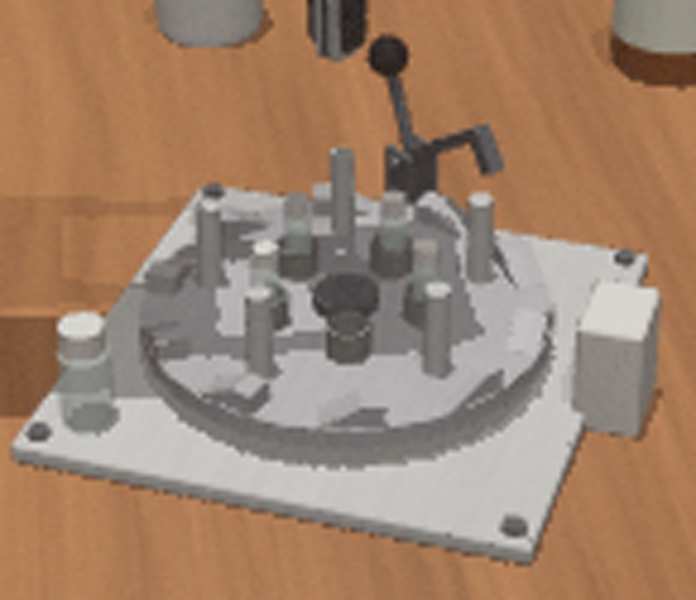

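{"method": "move_arm", "body": {
  "rows": [
    [0,-0.5,-0.3,0,-0.2],
    [0,-1.1,-0.7,0,-0.5],
    [0,-1.7,-1.1,0,-0.8],
    [0,-2.2,-1.4,0,-1],
    [0,-2.34,-1.49,-0.2,-1],
    [0,-2.34,-1.49,-0.8,-1],
    [0,-2.34,-1.49,-1.4,-1],
    [0,-2.34,-1.49,-2.0,-1]
  ]
}}

```text
t: 5.68
tcp_pos: [482.5, -20.5, 123.8]
ee_rot: [47.3, 89.8, -2.6]
ft_force: [-0.1, 0.2, -0.5]
width: 0.0
```

```bash
python3 - <<'E'
from h import *
shot("side","5");s=sensors.read_state();print(s["tcp_pos"],s["ft_force"],s["ee_rot"])
E
```

```text
[479.28007379 -20.06666518 119.99273372] [-1.01183668  0.78903305 -1.39025312] [-141.68427033   89.7703411   168.43117124]
```

View pics/side5.png

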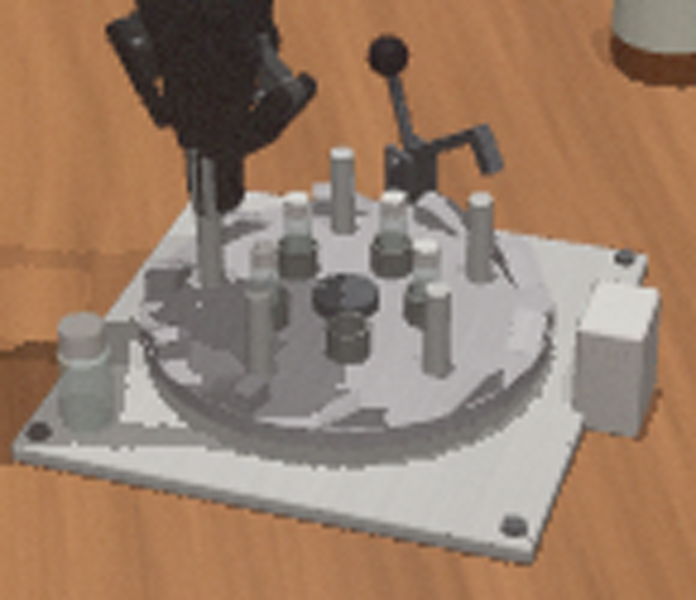

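{"method": "move_arm", "body": {
  "rows": [
    [0,0,0,-0.3,0],
    [0,0,0,-0.7,0],
    [0,0,0,-1.1,0],
    [0,0,0,-1.5,0],
    [0,0,0,-1.7,0],
    [0,0,0,-1.78,0],
    [0,0,0,-1.78,0],
    [0,0,0,-1.78,0]
  ]
}}

```text
t: 6.4
tcp_pos: [481.9, -20.5, 70.5]
ee_rot: [43.3, 89.9, -6.6]
ft_force: [-0.6, -0.1, 0.0]
width: -0.001
```

```bash
python3 - <<'E'
from h import *
shot("side","6");s=sensors.read_state();print(s["tcp_pos"],s["ft_force"],s["ee_rot"])
O=np.array([553.3,13.5])
p0=s["tcp_pos"][:2]
d=p0-O;r=np.hypot(*d);f0=np.degrees(np.arctan2(d[1],d[0]));print(r,f0)
# path: arc with radius 80
for df in range(0,45,3):
    f=np.radians(f0+df);p=O+80*np.array([np.cos(f),np.sin(f)]);print(df,np.round((p-p0)/30,2))
E
```

```text
[481.95586005 -20.56084221  70.67177865] [ 0.91461379 -0.23857628 -0.42117765] [44.0570638  89.90502489 -5.81588358]
79.05774647246345 -154.4794385869632
0 [-0.03 -0.01]
3 [ 0.04 -0.14]
6 [ 0.1  -0.26]
9 [ 0.18 -0.38]
12 [ 0.26 -0.49]
15 [ 0.35 -0.6 ]
18 [ 0.44 -0.7 ]
21 [ 0.54 -0.8 ]
24 [ 0.65 -0.89]
27 [ 0.76 -0.98]
30 [ 0.87 -1.06]
33 [ 0.99 -1.14]
36 [ 1.11 -1.21]
39 [ 1.23 -1.27]
42 [ 1.36 -1.33]
```

View pics/side6.png

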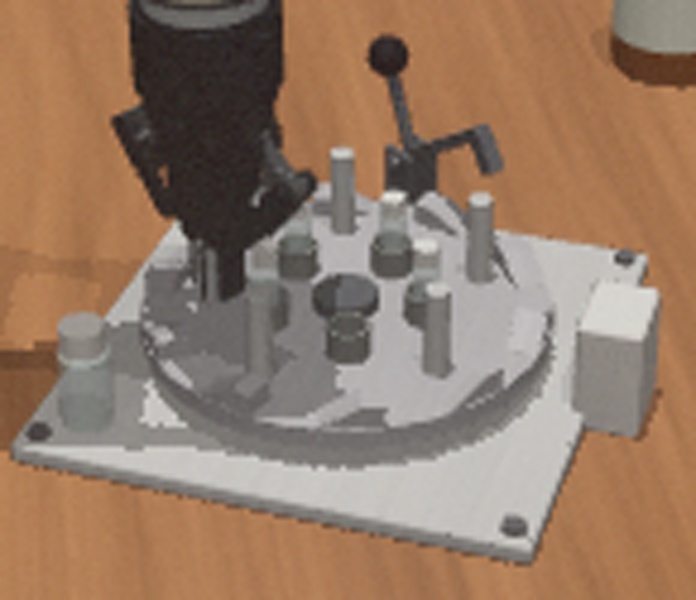

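{"method": "move_arm", "body": {
  "rows": [
    [0,0.04,-0.14,0,0],
    [0,0.1,-0.26,0,0],
    [0,0.18,-0.38,0,0.5],
    [0,0.26,-0.49,0,1.0],
    [0,0.35,-0.6,0,1.5],
    [0,0.44,-0.7,0,2.0],
    [0,0.54,-0.8,0,2.5],
    [0,0.65,-0.89,0,3.0]
  ]
}}

```text
t: 7.12
tcp_pos: [500.2, -47.6, 70.2]
ee_rot: [-158.0, 89.9, 170.2]
ft_force: [-1.8, 1.0, 0.5]
width: 0.002
```

```bash
python3 - <<'E'
from h import *
shot("side","7");s=sensors.read_state();print(s["tcp_pos"],s["ft_force"],s["ee_rot"])
E
```

```text
[501.38433345 -48.1728769   70.34900224] [ 0.9553944  -0.16398501  0.34175928] [  3.94836178  89.94788836 -27.71158047]
```

View pics/side7.png

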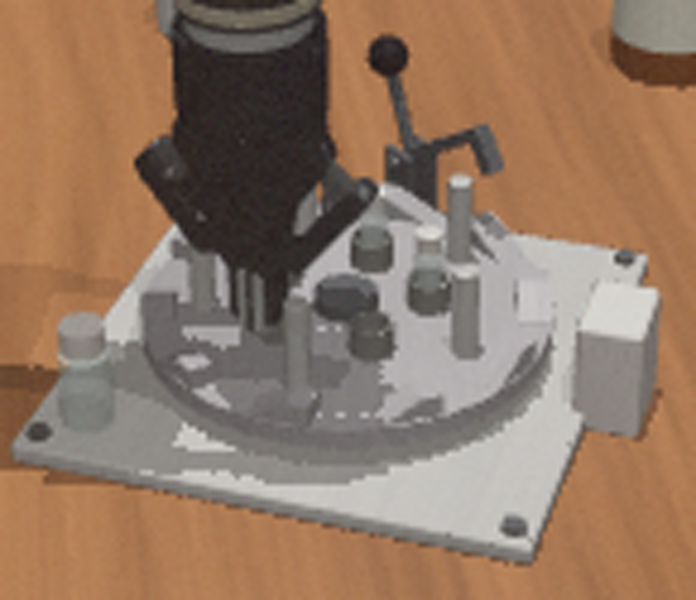

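```bash
python3 - <<'E'
from h import *
s=lambda u,v:(220+(u+.5)/4.8-.5,170+(v+.5)/4.8-.5)
O=np.array([553.3,13.5])
for q in [(298,300),(466,270),(460,181)]:
    p=plane("side",*s(*q),89)[:2]+[.7,2.0]-O;print(np.round(p,1),np.hypot(*p),np.degrees(np.arctan2(p[1],p[0])))
print("orig")
for q in [(342,154),(481,200),(437,290),(262,292),(208,205)]:
    p=plane("side",*s(*q),89)[:2]+[.7,2.0]-O;print(np.round(p,1),np.hypot(*p),np.degrees(np.arctan2(p[1],p[0])))
p0=np.array([501.4,-48.2]);d=p0-O;print(np.hypot(*d),np.degrees(np.arctan2(d[1],d[0])))
c0=np.array([481.95+19.5,-20.56-26.7])
f0=-154.48
for df in range(24,46,1):
    f=np.radians(f0+df);p=O+80*np.array([np.cos(f),np.sin(f)]);print(df,np.round((p-c0)/30,2))
E
```

```text
[-33.8 -67.9] 75.87887867409773 -116.47393589521253
[ 55.4 -53.8] 77.2234806363093 -44.19538059125449
[68.6 35.2] 77.06144810659119 27.142604698438962
orig
[ 8.6 75.1] 75.58496320679185 83.46982748743511
[76.1 13.5] 77.32814564355829 10.045634238762693
[ 37.4 -69.9] 79.29244829468581 -61.881644735832324
[-51.1 -57.7] 77.10462332950199 -131.53366693173612
[-70.9  32.1] 77.85591822794841 155.61844052859178
80.62567829172042 -130.0694373554066
24 [-0. -0.]
25 [ 0.03 -0.03]
26 [ 0.07 -0.06]
27 [ 0.11 -0.09]
28 [ 0.14 -0.12]
29 [ 0.18 -0.15]
30 [ 0.22 -0.17]
31 [ 0.26 -0.2 ]
32 [ 0.3  -0.22]
33 [ 0.34 -0.25]
34 [ 0.38 -0.27]
35 [ 0.42 -0.3 ]
36 [ 0.46 -0.32]
37 [ 0.5  -0.34]
38 [ 0.54 -0.36]
39 [ 0.58 -0.38]
40 [ 0.62 -0.4 ]
41 [ 0.67 -0.42]
42 [ 0.71 -0.44]
43 [ 0.75 -0.46]
44 [ 0.8  -0.47]
45 [ 0.84 -0.49]
```

{"method": "move_arm", "body": {
  "rows": [
    [0,0.09,-0.08,0,0.4],
    [0,0.18,-0.15,0,0.8],
    [0,0.28,-0.21,0,1.2],
    [0,0.38,-0.27,0,1.6],
    [0,0.48,-0.33,0,2.0],
    [0,0.58,-0.38,0,2.4],
    [0,0.67,-0.42,0,2.8],
    [0,0.67,-0.42,0,2.8]
  ]
}}

```text
t: 7.83
tcp_pos: [521.2, -60.4, 70.2]
ee_rot: [-5.5, 89.9, -20.6]
ft_force: [0.1, 0.6, -0.2]
width: 0.001
```

```bash
python3 - <<'E'
from h import *
shot("side","8");s=sensors.read_state();print(s["tcp_pos"],s["ft_force"],s["ee_rot"])
shot("top","8")
E
```

```text
[521.12767853 -60.2236295   70.14290954] [0.72406186 0.07261641 0.3724159 ] [  2.78625777  89.9445844  -12.40720042]
```

View pics/side8.png

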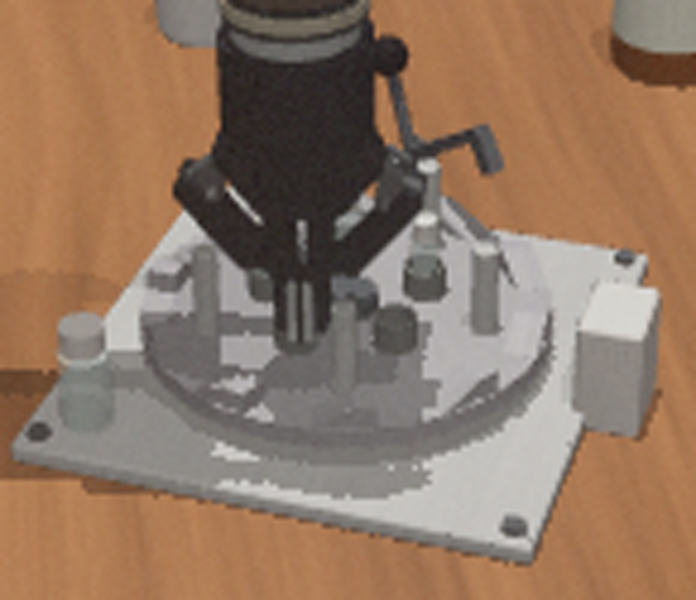

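View pics/top8.png

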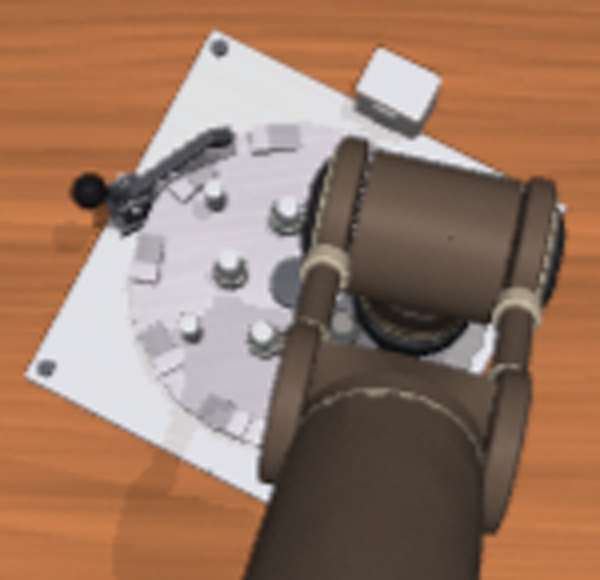

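```bash
python3 - <<'E'
from h import *
c=lambda u,v:(195+(u+.5)/4-.5,130+(v+.5)/4-.5)
s=lambda u,v:(220+(u+.5)/4.8-.5,170+(v+.5)/4.8-.5)
O=np.array([553.3,13.5])
A=lambda p:np.degrees(np.arctan2(p[1],p[0]))%72
for q in [(216,186),(191,320)]:
    p=plane("top",*c(*q),89)[:2]-O;print(p,A(p))
for q in [(230,264),(263,329),(287,208)]:
    p=plane("top",*c(*q),84)[:2]-O;print("v",p,A(p)-36)
for q in [(429,165),(485,247),(345,305)]:
    p=plane("side",*s(*q),89)[:2]+[.7,2.0]-O;print("s",p,A(p))
print("orig")
for q in [(276,155),(400,217),(380,352),(244,378),(180,256)]:
    p=plane("top",*c(*q),89)[:2]-O;print(p,A(p))
for q in [(248,226),(325,210),(237,300),(307,337)]:
    p=plane("top",*c(*q),84)[:2]-O;print("v",p,A(p)-36)
a=np.load("top0.npz")["im"];b=np.load("top8.npz")["im"]
st=np.hstack([a[155:250,222:262],b[155:250,222:262]]);cv2.imwrite("pics/cmp8.png",cv2.resize(st[:,:,::-1],None,fx=6,fy=6,interpolation=cv2.INTER_CUBIC))
E
```

```text
[56.10751921 53.93639326] 43.86972197138186
[-33.58390342  67.57785253] 44.42581984218154
v [ 4.99666793 43.41644363] -24.56511560578845
v [-37.72042238  20.54001119] -28.56974621227303
v [43.42008232  6.83789436] -27.05043102799988
s [54.73047394 55.08894903] 45.18702553966437
s [ 69.24189943 -33.59822712] 46.11596043136474
s [-10.8742541  -76.17973965] 45.87621138026546
orig
[77.92481586 14.90840068] 10.830820487147685
[ 38.0646885  -67.73548364] 11.33428102150377
[-51.81225939 -56.22561597] 11.339236961708394
[-70.91042561  31.89197251] 11.784161825354147
[ 8.69099119 76.14895919] 11.488923090479787
v [30.72319581 32.27561534] 10.411599492523507
v [ 42.64858042 -18.30284926] 12.773170224096383
v [-18.88269313  38.12310315] 8.349600652060161
v [-42.34631418  -8.40778695] 11.22993073095384
```

View pics/cmp8.png

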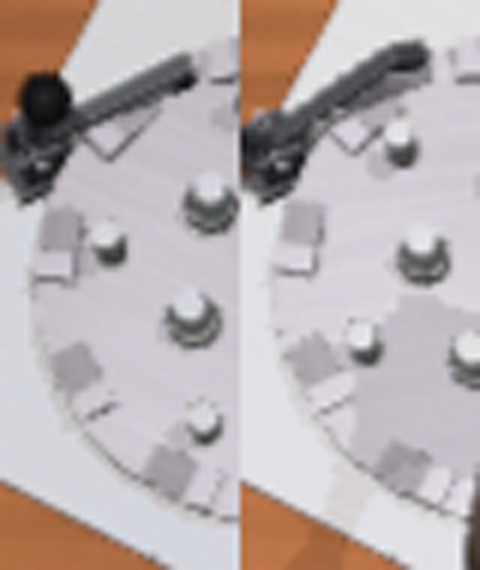

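{"method": "move_arm", "body": {
  "rows": [
    [0,0.03,-0.01,0,0.1],
    [0,0.06,-0.02,0,0.2],
    [0,0.09,-0.04,0,0.3],
    [0,0.11,-0.05,0,0.4],
    [0,0.11,-0.05,0,0.4],
    [0,0.11,-0.05,0,0.4],
    [0,0.11,-0.05,0,0.4],
    [0,0.11,-0.05,0,0.4]
  ]
}}

```text
t: 8.6
tcp_pos: [524.0, -61.2, 69.8]
ee_rot: [73.6, 90.0, 60.9]
ft_force: [-1.1, 1.4, -0.0]
width: -0.002
```

```bash
python3 - <<'E'
from h import *
shot("side","9");s=sensors.read_state();print(s["tcp_pos"],s["ft_force"],s["ee_rot"])
shot("top","9")
a=np.load("top0.npz")["im"];b=np.load("top9.npz")["im"]
st=np.hstack([a[155:250,222:262],b[155:250,222:262]]);cv2.imwrite("pics/cmp9.png",cv2.resize(st[:,:,::-1],None,fx=6,fy=6,interpolation=cv2.INTER_CUBIC))
E
```

```text
[523.91694355 -61.20632498  69.82429693] [-1.15662151e+00 -5.55212743e-04  1.32014193e+00] [119.99910295  89.99230788 107.3218626 ]
```

View pics/cmp9.png

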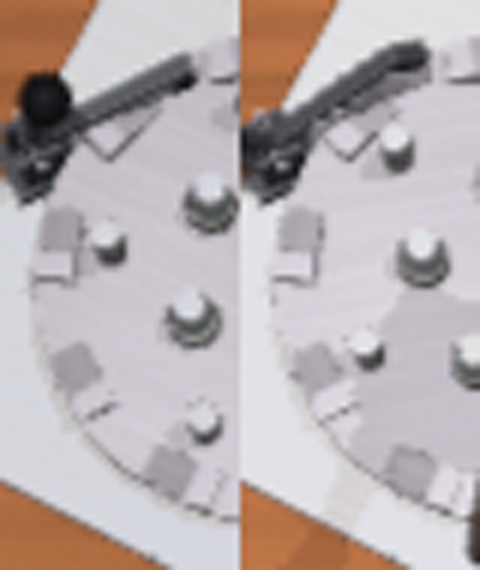

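View pics/side9.png

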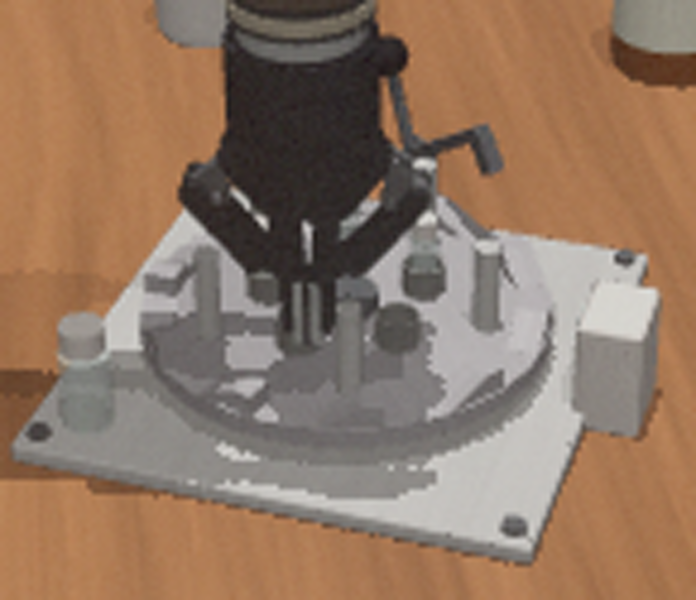

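View pics/top9.png

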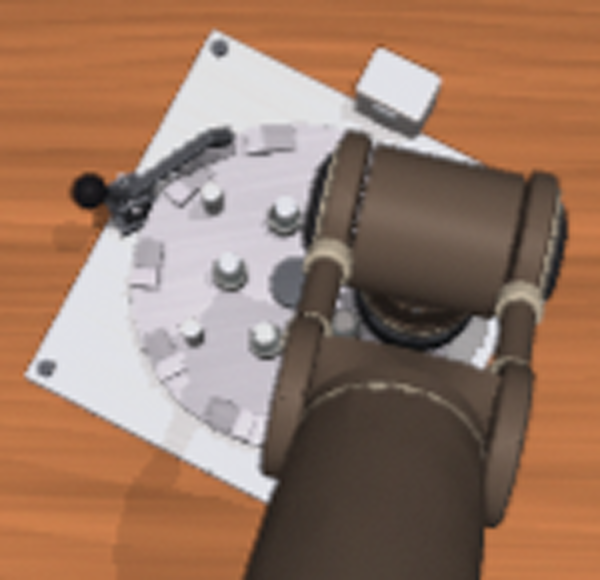

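```bash
python3 - <<'E'
from h import *
O=np.array([553.3,13.5]);th=np.radians(np.arange(97,172,0.25));rr=np.arange(92,114,0.5)
mx=np.zeros((len(rr),len(th)),np.float32);my=mx.copy()
for i,r in enumerate(rr):
    for j,t in enumerate(th):
        q=proj("top",[O[0]+r*np.cos(t),O[1]+r*np.sin(t),45]);mx[i,j],my[i,j]=q
g=[]
for k in "089":
    im=cv2.cvtColor(np.load(f"top{k}.npz")["im"],cv2.COLOR_RGB2GRAY).astype(np.float32)
    g.append(cv2.remap(im,mx,my,cv2.INTER_CUBIC))
cv2.imwrite("pics/pol.png",cv2.resize(np.vstack(g),None,fx=2,fy=3))
for k in (1,2):
    T=g[k][:,60:-60]
    R=cv2.matchTemplate(g[0],T,cv2.TM_CCOEFF_NORMED)[0];m=R.argmax();y=R[m-1:m+2]
    sub=m+0.5*(y[0]-y[2])/(y[0]-2*y[1]+y[2]);print(k,"shift deg of tpl in orig",(sub-60)*.25,R.max())
E
```

```text
Traceback (most recent call last):
  File "h.py", line 9, in proj
    ci=vision.camera_info(n);K=np.array(ci["mtx"]);T=np.linalg.inv(np.array(ci["world_from_camera"]))
ValueError: time passes only in moves, steps and waits
```

```bash
sed -i 's/^from plant import sensors,vision/from plant import sensors,vision\nimport functools\nINFO=functools.lru_cache(None)(lambda n: vision.camera_info(n))/; s/ci=vision.camera_info(n)/ci=INFO(n)/' h.py
cat > pol.py <<'E'
from h import *
import sys
O=np.array([553.3,13.5]);th=np.radians(np.arange(97,172,0.25));rr=np.arange(92,114,0.5)
mx=np.zeros((len(rr),len(th)),np.float32);my=mx.copy()
for i,r in enumerate(rr):
    for j,t in enumerate(th):
        q=proj("top",[O[0]+r*np.cos(t),O[1]+r*np.sin(t),45]);mx[i,j],my[i,j]=q
g=[]
ks=["0"]+sys.argv[1:]
for k in ks:
    im=cv2.cvtColor(np.load(f"top{k}.npz")["im"],cv2.COLOR_RGB2GRAY).astype(np.float32)
    g.append(cv2.remap(im,mx,my,cv2.INTER_CUBIC))
cv2.imwrite("pics/pol%s.png"%ks[-1],cv2.resize(np.vstack(g),None,fx=2,fy=3))
for k in range(1,len(ks)):
    T=g[k][:,60:-60]
    R=cv2.matchTemplate(g[0],T,cv2.TM_CCOEFF_NORMED)[0];m=R.argmax();y=R[m-1:m+2]
    sub=m+0.5*(y[0]-y[2])/(y[0]-2*y[1]+y[2]);print(ks[k],"shift deg of tpl in orig",(sub-60)*.25,R.max())
print(sensors.read_state()["t"])
E
python3 pol.py 8 9
```

```text
8 shift deg of tpl in orig 2.0089389560744166 0.78997946
9 shift deg of tpl in orig -0.048714764416217804 0.8176547
8.7[ WARN:0@1.722] global loadsave.cpp:1063 imwrite_ Unsupported depth image for selected encoder is fallbacked to CV_8U.
```

View pics/pol9.png

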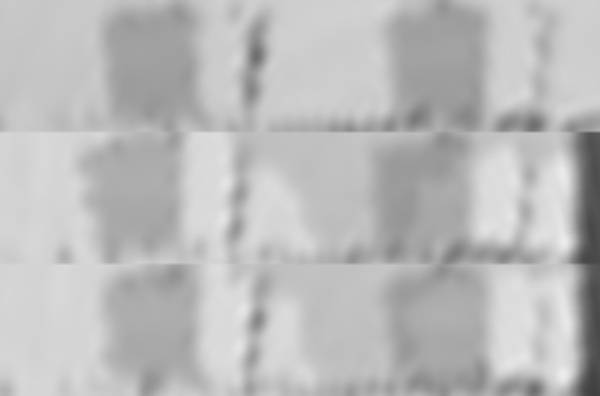

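{"method": "move_arm", "body": {
  "rows": [
    [0,-0.12,0.05,0,0],
    [0,-0.25,0.1,0,0],
    [0,-0.25,0.1,0.3,0],
    [0,-0.25,0.1,0.9,0],
    [0,-0.25,0.1,1.7,0],
    [0,-0.25,0.1,2.6,-0.5],
    [0,-0.25,0.1,3.4,-1.2],
    [0,-0.2,0.3,4.0,-2.0]
  ]
}}

```text
t: 9.37
tcp_pos: [518.9, -53.2, 193.1]
ee_rot: [4.7, 89.8, -20.3]
ft_force: [0.6, -0.4, -0.2]
width: -0.002
```

{"method": "move_arm", "body": {
  "rows": [
    [0,0.2,0.7,0,-0.8],
    [0,0.5,1.8,0,-1.6],
    [0,0.8,2.9,0,-2.5],
    [0,1.1,4.0,0,-3.5],
    [0,1.4,5.1,0,-4.5],
    [0,1.7,6.2,0,-5.4],
    [0,1.95,7.2,0,-6.2],
    [0,2.07,7.81,0,-6.2]
  ]
}}

```text
t: 10.03
tcp_pos: [580.9, 185.2, 190.9]
ee_rot: [95.3, 89.8, 33.4]
ft_force: [0.0, -0.3, 0.6]
width: 0.002
```

```bash
python3 - <<'E'
from h import *
im,d=shot("side","10");s=sensors.read_state();print(s["tcp_pos"],s["ft_force"],s["ee_rot"])
crop(im,220,100,145,125,4.8,"pics/side10b.png")
E
```

```text
[581.2430612  187.6063946  191.03236412] [ 1.45076631  2.5392193  -0.16659806] [112.85604858  89.71546894  51.12587682]
```

View pics/side10b.png

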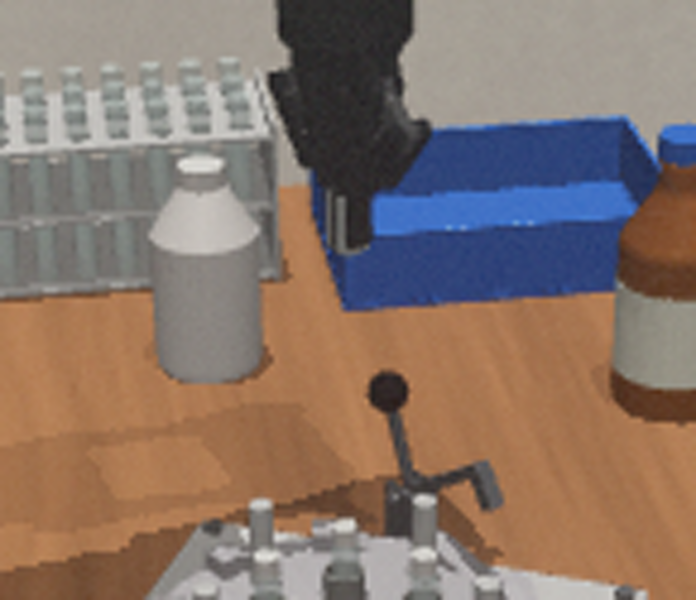

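{"method": "move_arm", "body": {
  "rows": [
    [0,0,0,-0.4,0],
    [0,0,0,-1.0,0],
    [0,0,0,-1.6,0],
    [0,0,0,-2.1,0],
    [0,0,0,-2.5,0],
    [0,0,0,-2.7,0],
    [0,0,0,-2.7,0],
    [0,0,0,-2.7,0]
  ]
}}

```text
t: 10.75
tcp_pos: [580.1, 181.4, 108.8]
ee_rot: [-72.9, 90.0, -134.8]
ft_force: [-0.2, -1.0, 1.1]
width: 0.007
```

```bash
python3 - <<'E'
from h import *
shot("side","11");s=sensors.read_state();print(s["tcp_pos"],s["ft_force"],s["ee_rot"])
u=np.array([-.473,.881]);print((s["tcp_pos"][:2]-[609.2,127.5])@u,(s["tcp_pos"][:2]-[609.2,127.5])@[.881,.473])
E
```

```text
[580.6976109  181.70939939 109.57215171] [ 0.11628122 -0.3917541  -1.13487295] [70.27926479 89.9274633   8.3834218 ]
61.24011090624026 0.5304411177700104
```

View pics/side11.png

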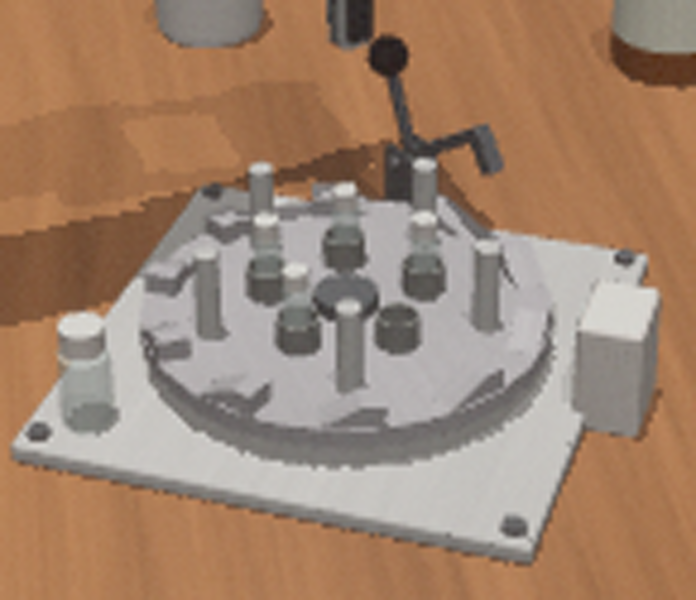

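{"method": "move_arm", "body": {
  "rows": [
    [0,0.07,-0.13,0,0],
    [0,0.14,-0.26,0,0],
    [0,0.21,-0.4,0,0],
    [0,0.28,-0.53,0,0],
    [0,0.35,-0.66,0,0],
    [0,0.42,-0.79,0,0],
    [0,0.49,-0.92,0,0],
    [0,0.54,-1.01,0,0]
  ]
}}

```text
t: 11.47
tcp_pos: [596.5, 151.0, 108.8]
ee_rot: [-30.6, 90.0, -92.5]
ft_force: [-0.0, -0.2, -0.6]
width: -0.001
```

{"method": "move_arm", "body": {
  "rows": [
    [0,0.04,-0.07,0,0],
    [0,0.08,-0.14,0,0],
    [0,0.11,-0.2,0,0],
    [0,0.14,-0.26,0,0],
    [0,0.14,-0.26,0,0],
    [0,0.14,-0.26,0,0],
    [0,0.14,-0.26,0,0],
    [0,0.14,-0.26,0,0]
  ]
}}

```text
t: 12.13
tcp_pos: [600.4, 144.0, 108.9]
ee_rot: [-150.6, 90.0, 147.5]
ft_force: [-0.0, 0.3, 0.1]
width: -0.004
```

```bash
python3 - <<'E'
from h import *
shot("side","12");s=sensors.read_state();print(s["tcp_pos"],s["ft_force"],s["ee_rot"])
u=np.array([-.473,.881]);print((s["tcp_pos"][:2]-[609.2,127.5])@u,(s["tcp_pos"][:2]-[609.2,127.5])@[.881,.473])
E
```

```text
[600.35615582 144.01793989 108.86975344] [-0.40982504 -0.49356643 -0.48056174] [-138.81833554   89.99565156  159.31928484]
18.735443337659987 0.02155884120314422
```

View pics/side12.png

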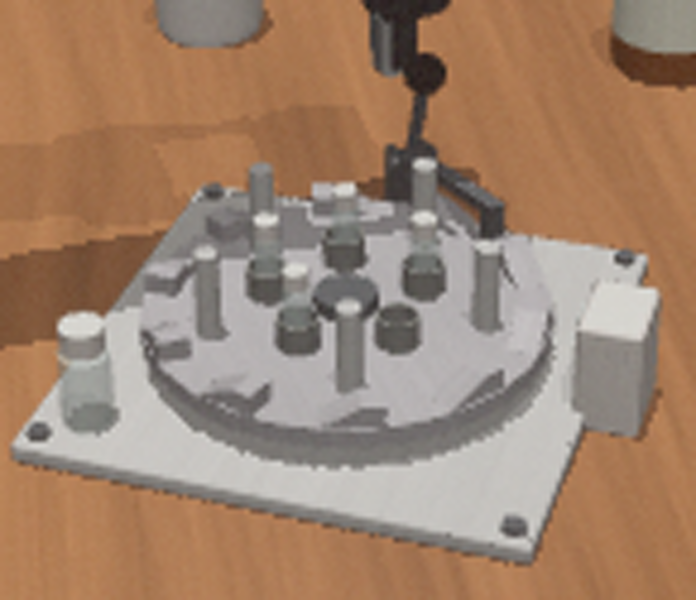

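{"method": "move_arm", "body": {
  "rows": [
    [0,-0.1,0.2,0,0],
    [0,-0.25,0.45,0,0],
    [0,-0.4,0.75,0.1,0],
    [0,-0.47,0.88,0.6,0],
    [0,-0.47,0.88,1.4,0],
    [0,-0.47,0.88,2.3,0],
    [0,-0.47,0.88,3.2,0],
    [0,-0.5,0.8,4.0,0]
  ]
}}

```text
t: 12.85
tcp_pos: [585.1, 169.4, 230.8]
ee_rot: [99.2, 89.9, 37.4]
ft_force: [0.4, 0.0, 0.1]
width: -0.0
```

{"method": "move_arm", "body": {
  "rows": [
    [0,-0.6,-0.4,0.2,0],
    [0,-1.2,-1.4,0.2,0],
    [0,-1.8,-2.4,0.2,0],
    [0,-2.4,-3.4,0.2,0],
    [0,-3.0,-4.4,0.2,0],
    [0,-3.6,-5.4,0.2,0],
    [0,-4.2,-6.4,0.2,0],
    [0,-4.8,-7.4,0.2,0]
  ]
}}

```text
t: 13.52
tcp_pos: [440.2, -54.2, 235.1]
ee_rot: [66.6, 90.0, 4.8]
ft_force: [0.2, 0.5, 0.6]
width: -0.0
```

{"method": "move_arm", "body": {
  "rows": [
    [0,-0.5,-1.0,0,0],
    [0,-1.0,-2.0,0,0],
    [0,-1.5,-3.0,0,0],
    [0,-2.0,-4.0,0,0],
    [0,-2.4,-5.0,0,0],
    [0,-2.7,-5.8,0,0],
    [0,-2.8,-6.2,0,0],
    [0,-2.8,-6.2,0,0]
  ]
}}

```text
t: 14.18
tcp_pos: [357.1, -241.7, 235.3]
ee_rot: [-1.3, 89.9, -63.4]
ft_force: [-0.5, -0.3, 0.8]
width: -0.0
```

```bash
python3 - <<'E'
from h import *
im,d=shot("side","13");im2,_=shot("top","13");s=sensors.read_state();print(s["t"],s["tcp_pos"],s["ft_force"],s["ee_rot"])
cv2.imwrite("pics/topf.png",im2[:,:,::-1])
a=np.load("top0.npz")["im"]
st=np.hstack([a[155:250,222:320],im2[155:250,222:320]]);cv2.imwrite("pics/cmp13.png",cv2.resize(st[:,:,::-1],None,fx=4,fy=4,interpolation=cv2.INTER_CUBIC))
E
python3 pol.py 13
```

```text
14.2833 [ 357.49379553 -239.46079304  234.93436577] [-0.09811049  0.38103984 -0.49063299] [134.29209653  89.95085779  72.37295128]
13 shift deg of tpl in orig -0.2032649852335453 0.95102566
14.2833[ WARN:0@1.434] global loadsave.cpp:1063 imwrite_ Unsupported depth image for selected encoder is fallbacked to CV_8U.
```

View pics/cmp13.png

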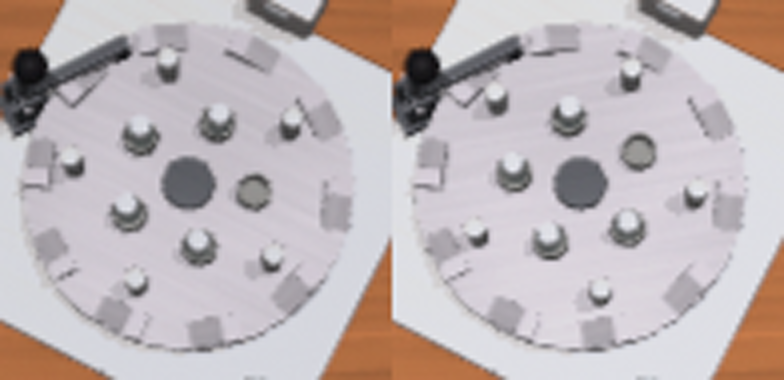

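View pics/side13.png

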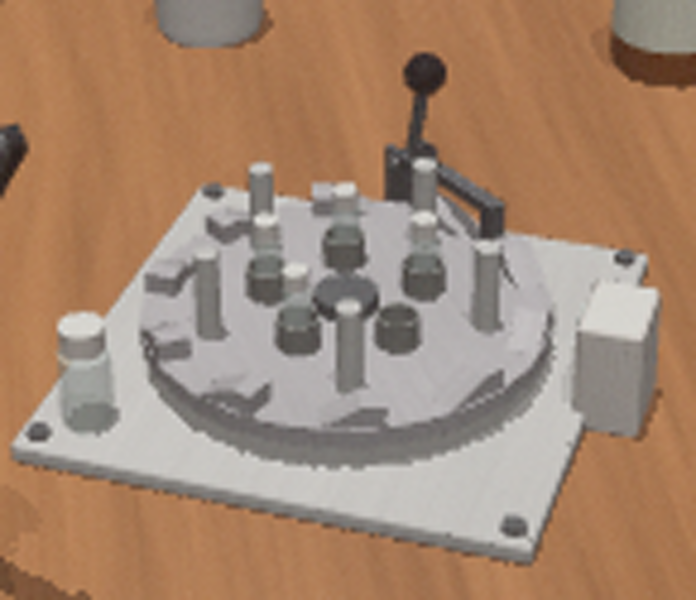

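View pics/topf.png

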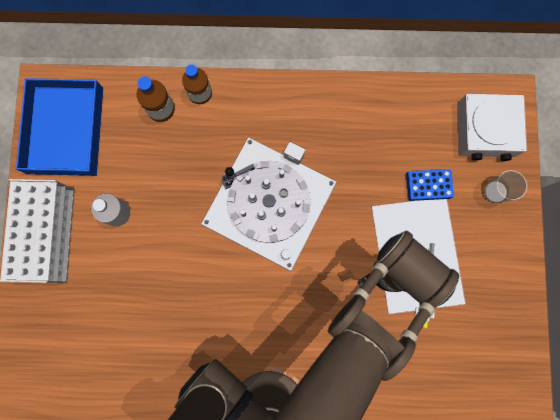

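```bash
python3 -c "
from plant import job;print(job.job_done())"
```

```text
the job is handed in; nothing more can be done
None
```

The wheel is back by one notch and the pawl is seated in the new notch. I handed the job in at about 14.3 s, well under the 54 s limit.

**What I did:** I closed the gripper and pushed the knob over with the shut fingers until the pawl tipped back and stayed up. I then pushed one post along an arc to turn the wheel anticlockwise. Finally I pushed the knob back from the far side, raised the arm and moved it clear.

**Last checks:**
- **Wheel:** the rim teeth match their starting pattern to about 0.2°, and the posts and vials have moved on one notch (36°). An early reading taken by hand from the post tops scattered by 1–2°. I relied on the rim match.
- **Pawl:** the knob and nose are at the same pixels in the side view as when seated at the start (knob at 425, 73 in the enlarged crop).
- **Vials and other objects:** all four vials stand in their cups, and the sample vial, wash bottle and tube block look unmoved. In the final top view the arm partly covers the pipette; what shows of it looks unmoved.
- **Forces:** every wrist reading I took was below 5 N, and none of the checks failed.

**Not checked:** I did not measure where in the notch's 0.1 rad of play the pawl sits. It is where it was at the start, relative to the notch.

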